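# Find the stamped sorting crate and push it to the pick-up line

### The job

Two alike empty sorting crates stand flat on the table against the far edge of the cork board, and one of them has a round sun stamp inked on its underside. With the fingertips tip each crate back towards the robot, over its near bottom edge, until it stays up on its end on the board with its underside showing to the front; once both stand so, push the one with the stamp, still on its end, off the board and on until the front of its foot (the bottom edge of the side with the stamp) lies on the blue tape line, square to the line. Do not lift, fling or overturn a crate, leave the other crate on its end at the board, and leave the other things where they are.

Things in the scene. Friction and masses are not known exactly. Their poses are not given: they have to be found in the camera images.
- crate_1: The crate with the stamp underneath, on the left or the right. Empty open plywood crate with three compartments, 110 mm deep (its x), 150 mm wide (its y), 100 mm high, walls 7 mm, about 0.3 to 0.5 kg; origin at the centre of its underside, z up, x away from the board. Two full-height dividers run along x at y = -30 and +30 mm, so on its end they stand upright, edges towards the robot.
- crate_2: The crate without a stamp, otherwise like crate_1 in every way, same frame. Near and far walls (across x) are smooth, side walls have hand holes, floor boards are recessed 5 mm underneath. Centre of mass about 42 mm above the underside: tipped back beyond about 52 degrees a crate goes on by itself and comes to rest on its near wall on the cork board, 75 to 92 degrees from flat.
- crate_1_near (a point): Middle of crate_1's near bottom edge, 55 mm from its origin along -x. Pushed towards the robot low on its far wall a crate slides until the board's edge stops it; pushed high (3 to 6 N) it turns up about this edge. On its end this is the front edge of its foot, 0 to 9 mm above the table; the foot reaches 100 mm back from it. Push it there below 50 mm height, or it tips forward.
- crate_1_far (a point): Middle of crate_1's far bottom edge, 55 mm from its origin along +x; the top edge of the underside, about 110 mm up, when the crate stands on its end.
- crate_2_near (a point): Middle of crate_2's near bottom edge, 55 mm from its origin along -x.
- crate_2_far (a point): Middle of crate_2's far bottom edge, 55 mm from its origin along +x.
- stamp (a point): Centre of the dark ink stamp under crate_1's floor: a ring 74 mm across with a disc and rays inside, hidden while the crate lies flat; on the crate's own z axis, 5 mm above its origin.
- line: Straight strip of blue tape flat on the table, beyond the crates as seen from the robot, 38 mm wide (its x), 720 mm long (its y); origin at its centre, x points across the line away from the robot.
- jar: Bystander: small glass jar with a brass cap, 44 mm across, 75 mm high, standing between the crates; origin under its centre.
- tumbler: Bystander: drinking glass, 68 mm across, 110 mm high; origin under its centre.
- peepbox: Bystander: closed 90 mm pine box with a round hole in its front; origin under its centre.
- board: Thin cork board fixed on the table between the robot and the crates, 160 mm deep (its x), 640 mm long (its y), 6 mm thick; origin at the centre of its underside, x points away from the robot. The crates stand flat on the table 4 to 14 mm beyond its far edge (x = +80 mm), about parallel to it.

How it is judged:
On the way, in this order (a step that is already met when the one before it is completed fails the run):
1. both crates stand still on end, tipped back, with their undersides to the front (angle between crate_1's own z axis and vertical between 1.13 and 1.75 rad and height (world z) of each of crate_1_near, crate_2_near below 0.025 m and height (world z) of each of crate_1_far, crate_2_far above 0.09 m and angle between crate_2's own z axis and vertical between 1.13 and 1.75 rad and linear speed of each of crate_1, crate_2 below 0.02 m/s and angular speed of each of crate_1, crate_2 below 0.2 rad/s), for 0.3 s.
2. the stamped crate, on its end, has the front of its foot on the tape line, square to it (x of crate_1_near in the frame of line between -0.022 and 0.022 m and angle between the y axis of crate_1 and the y axis of line, either way round below 0.15 rad and angle between crate_1's own z axis and vertical between 1.13 and 1.75 rad and height (world z) of crate_1_near below 0.025 m and height (world z) of crate_1_far above 0.09 m), for 0.2 s.
At the end, for the whole second after the job is handed in: Both crates still, on end (tilted back 65 to 100 degrees, near bottom edge less than 25 mm up); the stamped one's front foot edge within 22 mm of the tape's centre line and square to it within 0.15 rad; the other's front foot edge within 80 mm of where it began and 40 mm of the board's far edge (all of step 2 and angle between crate_2's own z axis and vertical between 1.13 and 1.75 rad and height (world z) of crate_2_near below 0.025 m and height (world z) of crate_2_far above 0.09 m and linear speed of each of crate_1, crate_2 below 0.02 m/s and angular speed of each of crate_1, crate_2 below 0.2 rad/s and x of crate_2_near in the frame of board below 0.12 m and distance of crate_2_near from where it was at the start of the episode below 0.08 m); the robot touches nothing.
It fails at once if a crate is lifted: its near and far bottom edges are both more than 30 mm up (height (world z) of each of crate_1_near, crate_1_far above 0.03 m or height (world z) of each of crate_2_near, crate_2_far above 0.03 m).
It fails at once if a crate is overturned onto its open side (tilted beyond 110 degrees) (angle between any of crate_1, crate_2's own z axis and vertical above 1.92 rad).
It fails at once if a crate is flung over or falls back flat (turning faster than 8 rad/s) (angular speed of any of crate_1, crate_2 above 8 rad/s).
It fails at once if the jar, the glass or the pine box is moved by more than 30 mm (distance of any of jar, tumbler, peepbox from where it was at the start of the episode above 0.03 m).
It also fails if it takes over 72 s, if anything falls off the work surface, if the arm or the gripper's body presses on something with over 40 N, if the wrist force passes 120 N, or if a joint passes its speed limit or range.

### The arm

A 6-joint arm with a two-finger parallel gripper is mounted at the origin on the work surface. World frame = base frame: x ahead of the robot, y to its left, z up, the work surface at z = 0. Lengths are in m, angles in rad, forces in N, time in s.
With the tool pointing down it reaches from about 0.4 to 0.825 m from the base axis. Payload 7 kg.
Tool frame: the origin (TCP) lies midway between the tips of the shut fingers; the grasp point (between the pads) lies 19 mm behind it (bot.grip_depth is the distance from the TCP to the grasp point, in m); z points along the fingers, y is the line along which they close (so a half turn about z gives the same grasp; the last joint's range is limited). The gripper opens to 85 mm and grips with 20 to 120 N. Pads are 22 mm wide; open, the fingers measure 114 mm over their backs; the gripper's body (76 mm by 85 mm) begins 54 mm behind the grasp point. The pads swing forward as they close: fully open they stand 13 mm farther back than shut.
Start: joints at [-0.92, 0.359, 0.012, 0, -1.224, -0.288], TCP at [0.24, -0.631, 0.231] pointing down, gripper open.
Joint ranges: [-3.07, 3.07], [-1.43, 2.12], [-1.02, 1.25], [-3.03, 1.67], [-3.05, -0], [-3.03, 3.03]. Speed limits (rad/s): [2.39, 2.39, 3.01, 3.14, 3.14, 3.14].

### API

Orientations are given as a unit quaternion [x, y, z, w].
In Python, from workcell import bot gives the robot as it stands.
- The arm moves only by the tool move_arm, never from a script. Its argument "series" is text: rows parted by semicolons, each of 7 numbers parted by spaces: the opening, from 0 (shut) to 1 (fully open), then the shift along the tool's x, y, z in mm, then the turn, a rotation vector about the tool's x, y, z in degrees. A call has 1 to 5 rows; each row is the pose to reach, as a shift and turn from the pose commanded when the call began, along the tool's axes at that moment; what a row does not reach only later rows make up. A row lasts 1/12 s, in which the tool goes at most 41.7 mm and 7.16 degrees, less where a joint would pass 70% of its speed; a pose out of reach is approached as far as the arm can. A call with a gripper value outside its range is refused whole. The fingers move at their own pace and stop on an object; the grip force is fixed at half the most. Time passes only in rows, so rows that repeat a pose let the fingers close. It gives the time, the measured TCP pose, the force, the opening and the grip force at its end, in the units of the state.
- bot.get_state(): the state, without advancing time (a new reading comes with each control period).
- bot.camera(name): name is "scene" or "top"; returns the picture (420x560x3 uint8, red, green, blue); there is no depth.
- bot.get_calibration(name): a dict with "mtx" (3x3 intrinsics, pixels), "k1" (the pictures are not rectified: a ray, as slopes to the right and down, at radius r is drawn at 1 + k1 r^2 times it, then the intrinsics apply), "world_from_camera" (4x4, takes a point from camera to world coordinates). Camera axes: x right, y down, z forward; pixel columns grow to the right and rows downward; lengths in m; the calibration is good to about 2 mm. A picture is of the moment at which its call begins. get_calibration takes no time and is no camera call.
- bot.job_done(): hands the job in; it is judged then, once.
The state is a dict: "time": time; "joint_pos": joint angles; "dq": joint speeds; "tau": joint torques, N m; "ee_pos": TCP position; "orientation": TCP orientation; "wrist_force": force on the tool from outside, world axes, zero at the start; "torque": the same for the moment, N m; "gripper_width": opening from 0.0 (shut) to 1.0 (fully open); "gripper_force": force on a finger pad.
Only numpy, scipy, OpenCV 4.12 (cv2) and the standard library are available. Lean on these libraries where they do the work, as an engineer would, in place of code of your own. Each camera call takes 0.05 s, during which the arm holds its last target. There are 200 camera calls.

## Working session

There is one attempt and no reset: what is moved stays moved. The work goes in short steps, Python scripts to look and compute and a tool call to move; the robot and the scene stay as the last step left them, time stands still between calls to the robot, and variables do not carry over. Pictures are saved under pics/ and viewed, at most 10 in all, crops included, and the job is handed in when it is done.

Besides the shell and the picture viewer there is one more tool, called after "Call:" by a JSON object that holds its "method" and its "body", one argument or row to a line. move_arm: Moves the arm, as the interface text tells. Its arguments: {"type":"object","properties":{"series":{"type":"string"}},"required":["series"]}

```bash
mkdir -p pics; cat > h.py <<'E'
import numpy as np, cv2
from workcell import bot
from scipy.spatial.transform import Rotation as R
def snap(cam,name):
    im=bot.camera(cam); cv2.imwrite(f'pics/{name}.png',im[:,:,::-1]); return im
def w2p(cam,P):
    c=bot.get_calibration(cam);T=np.linalg.inv(np.array(c['world_from_camera']));P=np.atleast_2d(P)
    q=P@T[:3,:3].T+T[:3,3];s=q[:,:2]/q[:,2:];s=s*(1+c['k1']*(s**2).sum(1,keepdims=True))
    K=np.array(c['mtx']);return s@K[:2,:2].T+K[:2,2]
def p2w(cam,uv,z=0.):
    c=bot.get_calibration(cam);K=np.array(c['mtx']);T=np.array(c['world_from_camera'])
    d=(np.atleast_2d(uv)-K[:2,2])/[K[0,0],K[1,1]];s=d.copy()
    for _ in range(20): s=d/(1+c['k1']*(s**2).sum(1,keepdims=True))
    r=np.c_[s,np.ones(len(s))]@T[:3,:3].T;o=T[:3,3]
    return o+r*((np.asarray(z)-o[2])/r[:,2])[:,None]
E
python3 - <<'E'
from h import *
np.set_printoptions(precision=3,suppress=True)
a=snap('scene','s0');b=snap('top','t0')
for c in('scene','top'):
    print(np.array(bot.get_calibration(c)['world_from_camera']))
s=bot.get_state();print(s)
print(R.from_quat(s['orientation']).as_matrix())
E
```

```text
[[-0.612  0.519 -0.596  1.246]
 [ 0.791  0.386 -0.475  0.545]
 [-0.017 -0.762 -0.647  0.785]
 [ 0.     0.     0.     1.   ]]
[[-0.001 -0.999  0.049  0.508]
 [-1.     0.002  0.009 -0.023]
 [-0.009 -0.049 -0.999  1.474]
 [ 0.     0.     0.     1.   ]]
{'time': 0.1, 'joint_pos': array([-0.92 ,  0.359,  0.011, -0.   , -1.224, -0.288]), 'dq': array([ 0.002, -0.001,  0.004,  0.002,  0.   , -0.001]), 'tau': array([ -0.   , -58.477,  29.411,   6.955,  -0.003,   0.   ]), 'ee_pos': array([ 0.239, -0.631,  0.23 ]), 'orientation': array([-0.18 ,  0.984,  0.001, -0.   ]), 'wrist_force': array([-0.449, -0.12 ,  0.269]), 'torque': array([-0.04 , -0.066, -0.012]), 'gripper_force': 0.0, 'gripper_width': 0.9997188578556142}
[[-0.935 -0.355 -0.001]
 [-0.355  0.935  0.001]
 [ 0.     0.001 -1.   ]]
```

View pics/s0.png

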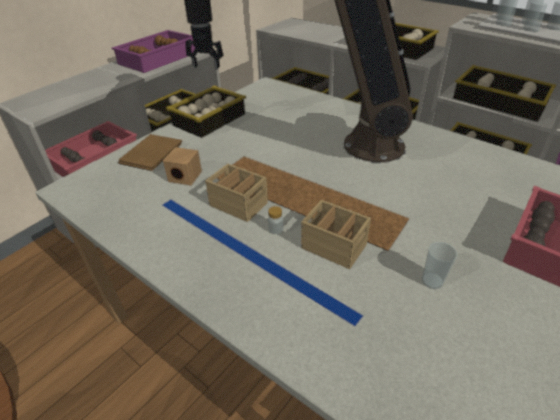

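View pics/t0.png

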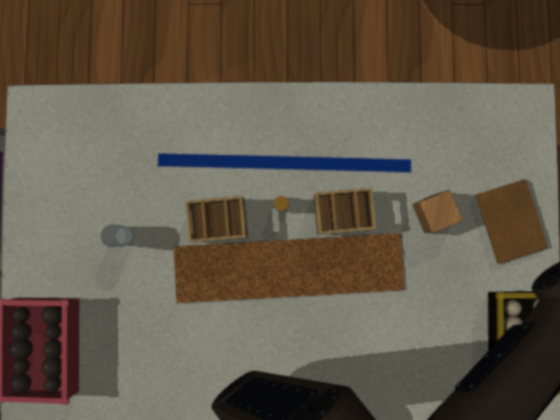

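The scene picture shows both crates flat, the jar between them, the board towards the robot and the tape beyond. In the top view the left crate is at about (217,220) and the right one at (345,211). The jar is at (281,204), the tumbler at (118,236) and the peepbox at (438,212). I'll enlarge the crate area for the corners.

```bash
python3 - <<'E'
import cv2
a=cv2.imread('pics/t0.png')[140:310,150:416]
cv2.imwrite('pics/t0c.png',cv2.resize(a,None,fx=3,fy=3,interpolation=cv2.INTER_CUBIC))
E
```

```text
(no output)
```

View pics/t0c.png

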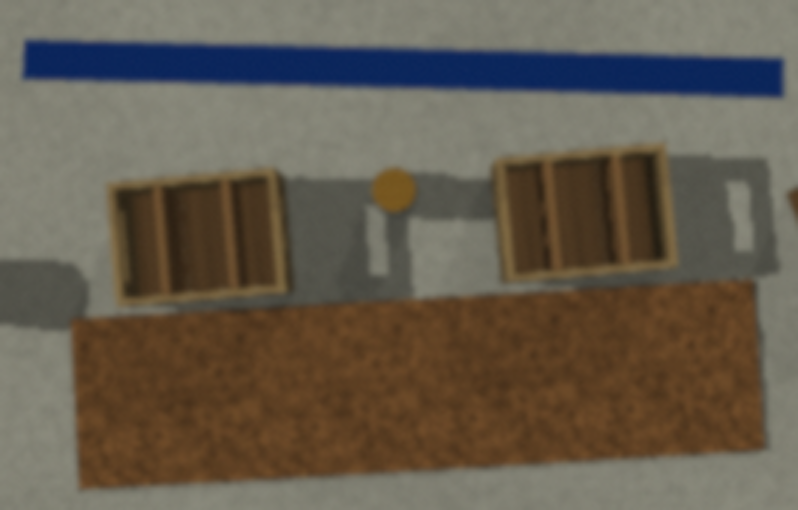

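The crop gives rim corners for the left crate (108,185),(277,170),(287,291),(119,304) and for the right crate (494,160),(665,146),(676,268),(505,282). The jar cap is at (394,190). The tape and board edges are clear, and the tape is slightly turned relative to the board.

```bash
python3 - <<'E'
from h import *
np.set_printoptions(precision=4,suppress=True)
f=lambda l:np.array(l)/3+[150,140]-0.33
for n,l,z in [('L',[(108,185),(277,170),(287,291),(119,304)],.1),('R',[(494,160),(665,146),(676,268),(505,282)],.1),('line',[(24,41),(783,59),(783,96),(24,78)],0.),('board',[(72,320),(754,282),(766,450),(80,488)],.006),('jar',[(394,190)],.075)]:
    P=p2w('top',f(l),z)[:,:2];c=P.mean(0);print(n,c)
    if len(P)==4:
        y=(P[0]+P[3]-P[1]-P[2])/2;x=(P[0]+P[1]-P[2]-P[3])/2
        print(' dims',np.linalg.norm(x),np.linalg.norm(y),'yaw y-axis',np.degrees(np.arctan2(-y[0],y[1])),'yaw x',np.degrees(np.arctan2(x[1],x[0])), 'corners',P.tolist())
print(p2w('top',[(118,236),(438,212)],np.array([.11,.09])))
E
```

```text
L [0.5521 0.1632]
 dims 0.10556382720816775 0.14847334242786647 yaw y-axis 4.65864634172162 yaw x 5.267339913074257 corners [[0.5982721934547749, 0.24235909408783893], [0.6110977731770421, 0.09365333807061943], [0.5052130219124379, 0.084685193665307], [0.49392084226227395, 0.23194508992832005]]
R [ 0.5721 -0.1758]
 dims 0.10714906761235335 0.15021183840303035 yaw y-axis 4.571960867124276 yaw x 4.741106444328972 corners [[0.6194735934121423, -0.09638527984661285], [0.631543155848026, -0.24638864315492287], [0.5246647062951406, -0.2549753925168932], [0.5127871622118764, -0.10551102521799244]]
line [ 0.7149 -0.0161]
 dims 0.035255223211531586 0.7184889571597227 yaw y-axis -1.5156285310929056 yaw x -0.08137839480699267 corners [[0.7420378938453803, 0.3432520258332747], [0.7229358132962351, -0.3755145177827778], [0.687778944015304, -0.3749354924671692], [0.7066843878240051, 0.34277314794678854]]
board [ 0.4171 -0.0297]
 dims 0.15663138886868108 0.6390794378607281 yaw y-axis 3.1089017947501576 yaw x 3.309027045049538 corners [[0.47799860236862995, 0.29355698189493806], [0.5125571964017945, -0.34382778807273656], [0.35628816221330784, -0.35362286481498734], [0.32152715091134826, 0.28527011864788326]]
jar [ 0.5949 -0.0086]
[[ 0.507   0.4188  0.11  ]
 [ 0.5694 -0.4249  0.09  ]]
```

```bash
cat >> h.py <<'E'
def rel(pos,yaw,tilt=0,start=None):
    """shift mm / rotvec deg in tool axes; yaw of tool y (deg), tilt = fingertips forward (deg)"""
    s=bot.get_state()
    R0=R.from_quat(s['orientation']);p=np.array(s['ee_pos'])
    y=np.radians(yaw);t=np.radians(tilt)
    f=np.array([np.cos(y),np.sin(y),0]);l=np.array([-np.sin(y),np.cos(y),0]);u=np.array([0,0,1.])
    z=np.sin(t)*f-np.cos(t)*u; x=np.cross(l,z)
    R1=R.from_matrix(np.c_[x,l,z])
    return np.round(R0.inv().apply(np.array(pos)-p)*1000,1),np.round((R0.inv()*R1).as_rotvec(degrees=True),1)
E
python3 - <<'E'
from h import *
print(rel((.664,-.169,.231),4.7))
E
```

```text
(array([-5.608e+02,  2.810e+02, -2.000e-01]), array([ 0.1, -0. , 16.1]))
```

Call:
{"method": "move_arm", "body": {
  "series": "0.8 -36 18 0 0 0 0; 0.8 -72 36 0 0 0 0; 0.8 -108 54 0 0 0 0; 0.8 -144 72 0 0 0 0; 0.8 -180 90 0 0 0 0"
}}

```text
time: 0.52
ee_pos: [0.3766, -0.4814, 0.2309]
orientation: [-0.18, 0.984, 0.0, -0.0]
wrist_force: [1.6, -0.1, 0.8]
gripper_width: 0.804
gripper_force: 0.0
```

Call:
{"method": "move_arm", "body": {
  "series": "0.8 -36 18 0 0 0 0; 0.8 -72 36 0 0 0 0; 0.8 -108 54 0 0 0 0; 0.8 -144 72 0 0 0 0; 0.8 -180 90 0 0 0 0"
}}

```text
time: 0.93
ee_pos: [0.5131, -0.3332, 0.2312]
orientation: [-0.18, 0.984, 0.0, -0.0]
wrist_force: [1.5, -0.4, -0.2]
gripper_width: 0.803
gripper_force: 0.0
```

Call:
{"method": "move_arm", "body": {
  "series": "0.8 -36 18 0 0 0 0; 0.8 -72 36 0 0 0 0; 0.8 -108 54 0 0 0 5; 0.8 -144 72 0 0 0 10; 0.8 -200 100 0 0 0 16"
}}

```text
time: 1.35
ee_pos: [0.6503, -0.1842, 0.2311]
orientation: [-0.04, 0.999, 0.0, -0.0]
wrist_force: [1.6, -0.5, -0.2]
gripper_width: 0.803
gripper_force: 0.0
```

```bash
python3 - <<'E'
from h import *
s=bot.get_state();print(s['time'],s['ee_pos'],rel((.664,-.169,.071),4.7))
E
```

```text
1.35 [ 0.65028945 -0.18419685  0.23107327] (array([-15. ,  14. , 160.1]), array([ 0. , -0. , -0.1]))
```

Call:
{"method": "move_arm", "body": {
  "series": "0.8 -15 14 0 0 0 0; 0.8 -15 14 40 0 0 0; 0.8 -15 14 80 0 0 0; 0.8 -15 14 120 0 0 0; 0.8 -15 14 160 0 0 0"
}}

```text
time: 1.77
ee_pos: [0.663, -0.1705, 0.0696]
orientation: [-0.042, 0.999, 0.0, 0.0]
wrist_force: [1.1, 0.1, -0.7]
gripper_width: 0.796
gripper_force: 0.0
```

Call:
{"method": "move_arm", "body": {
  "series": "0.8 8 0 0 0 0 0; 0.8 16 0 0 0 0 0; 0.8 20 0 0 0 0 0; 0.8 24 0 0 0 0 0; 0.8 28 0 0 0 0 0"
}}

```text
time: 2.18
ee_pos: [0.6375, -0.1734, 0.0748]
orientation: [-0.042, 0.999, -0.0, 0.003]
wrist_force: [3.0, -0.8, 0.4]
gripper_width: 0.8
gripper_force: 1.4
```

```bash
python3 - <<'E'
from h import *
a=snap('scene','s1');b=snap('top','t1')
o=np.vstack([cv2.resize(a[160:300,180:420],(480,280)),cv2.resize(b[150:310,160:400],(480,320))])
cv2.imwrite('pics/c1.png',o[:,:,::-1])
E
```

```text
(no output)
```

View pics/c1.png

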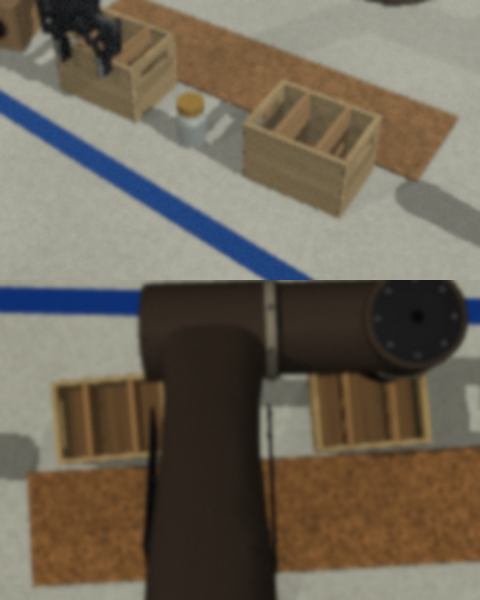

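The finger is in place at the far wall of the right crate and contact has begun, about 3 N. Now the tipping arc.

Call:
{"method": "move_arm", "body": {
  "series": "0.8 6 0 0 0 0 0; 0.8 12 0 0 0 0 0; 0.8 17 0 -4 0 0 0; 0.8 22 0 -9 0 0 0; 0.8 27 0 -15 0 0 0"
}}

```text
time: 2.7
ee_pos: [0.6153, -0.1761, 0.0914]
orientation: [-0.043, 0.999, -0.001, 0.007]
wrist_force: [10.2, -2.3, 9.6]
gripper_width: 0.802
gripper_force: 5.5
```

Call:
{"method": "move_arm", "body": {
  "series": "0.8 7 0 -6 0 0 0; 0.8 14 0 -12 0 0 0; 0.8 21 0 -18 0 0 0; 0.8 28 0 -22 0 0 0; 0.8 35 0 -26 0 0 0"
}}

```text
time: 3.12
ee_pos: [0.578, -0.1789, 0.1168]
orientation: [-0.042, 0.999, -0.001, 0.005]
wrist_force: [5.1, -1.6, 10.2]
gripper_width: 0.804
gripper_force: 4.7
```

```bash
python3 - <<'E'
from h import *
a=snap('scene','s2');print(bot.get_state()['ee_pos'])
cv2.imwrite('pics/c2.png',cv2.resize(a[120:300,150:420],(675,450))[:,:,::-1])
E
```

```text
[ 0.57663484 -0.17895525  0.11732617]
```

View pics/c2.png

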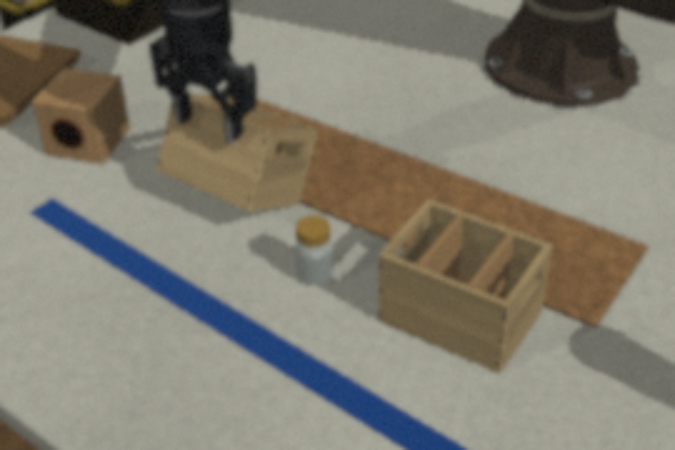

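The right crate is tilting, at about 28°. The jar, box and left crate have not moved. I'll continue to the balance point.

Call:
{"method": "move_arm", "body": {
  "series": "0.8 7 0 -3 0 0 0; 0.8 14 0 -5 0 0 0; 0.8 21 0 -7 0 0 0; 0.8 28 0 -9 0 0 0; 0.8 35 0 -10 0 0 0"
}}

```text
time: 3.58
ee_pos: [0.5436, -0.1814, 0.1275]
orientation: [-0.042, 0.999, -0.001, 0.006]
wrist_force: [4.4, 3.6, 21.7]
gripper_width: 0.799
gripper_force: 8.9
```

Call:
{"method": "move_arm", "body": {
  "series": "0.8 5 0 -1 0 0 0; 0.8 10 0 -1 0 0 0; 0.8 14 0 -2 0 0 0; 0.8 18 0 -2 0 0 0; 0.8 22 0 -2 0 0 0"
}}

```text
time: 4.0
ee_pos: [0.5211, -0.1829, 0.1296]
orientation: [-0.043, 0.999, -0.001, 0.005]
wrist_force: [0.6, 5.5, 25.5]
gripper_width: 0.799
gripper_force: 10.6
```

Call:
{"method": "move_arm", "body": {
  "series": "0.8 4 0 0 0 0 0; 0.8 8 0 0 0 0 0; 0.8 12 0 0 0 0 0; 0.8 16 0 0 0 0 0; 0.8 16 0 0 0 0 0"
}}

```text
time: 4.42
ee_pos: [0.5022, -0.1843, 0.1281]
orientation: [-0.042, 0.999, -0.0, 0.003]
wrist_force: [-4.1, 4.1, 21.9]
gripper_width: 0.801
gripper_force: 9.0
```

```bash
python3 - <<'E'
from h import *
a=snap('scene','s3');print(bot.get_state()['ee_pos'],bot.get_state()['wrist_force'])
cv2.imwrite('pics/c3.png',cv2.resize(a[120:300,150:420],(675,450))[:,:,::-1])
E
```

```text
[ 0.50257871 -0.18434206  0.12821074] [-3.73584715  5.11560223 21.45921936]
```

View pics/c3.png

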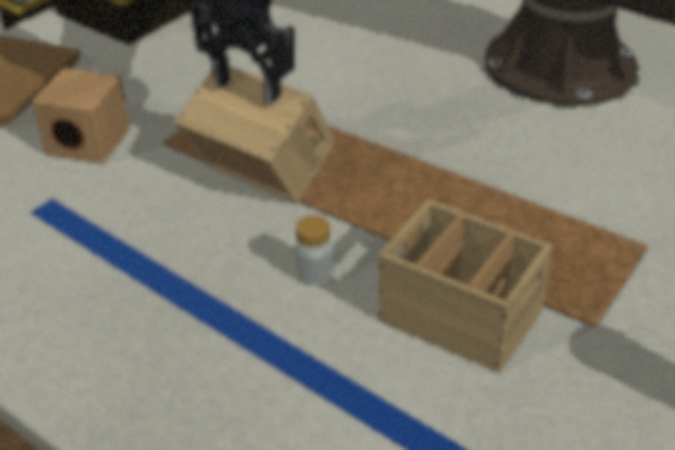

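```bash
python3 - <<'E'
from h import *
f=lambda l:np.array(l)/2.5+[150,120]
print(p2w('scene',f([(300,198),(168,145)]),.004))
E0=np.array([.505,-.176,0]); a=np.radians(4.7);X=np.array([np.cos(a),np.sin(a),0]);Y=np.array([-X[1],X[0],0])
for th in (45,50,55,60,65):
    t=np.radians(th);c,s=np.cos(t),np.sin(t)
    P=[E0+Y*y+X*(xx*c-zz*s)+np.array([0,0,xx*s+zz*c]) for y in(.075,-.075) for xx,zz in((0,0),(.11,0),(.11,.1))]
    print(th,((w2p('scene',P)-[150,120])*2.5).round().astype(int).tolist())
E
```

```text
[[ 0.50427051 -0.10434027  0.004     ]
 [ 0.52181205 -0.32504359  0.004     ]]
45 [[305, 199], [265, 183], [297, 104], [213, 163], [168, 144], [198, 70]]
50 [[305, 199], [268, 175], [303, 99], [213, 163], [171, 137], [204, 65]]
55 [[305, 199], [272, 168], [309, 95], [213, 163], [174, 130], [211, 61]]
60 [[305, 199], [275, 161], [315, 91], [213, 163], [178, 124], [217, 58]]
65 [[305, 199], [279, 154], [321, 89], [213, 163], [182, 117], [224, 56]]
```

The crate is at about 60°, past its balance point, and finger friction is holding it. I'll follow the arc to lower it gently.

Call:
{"method": "move_arm", "body": {
  "series": "0.8 5 0 0.5 0 0 0; 0.8 10 0 1 0 0 0; 0.8 15 0 2 0 0 0; 0.8 20 0 3 0 0 0; 0.8 25 0 4 0 0 0"
}}

```text
time: 4.88
ee_pos: [0.4758, -0.1862, 0.1224]
orientation: [-0.042, 0.999, 0.0, 0.001]
wrist_force: [-2.1, 1.9, 4.3]
gripper_width: 0.805
gripper_force: 2.1
```

Call:
{"method": "move_arm", "body": {
  "series": "0.8 5 0 1 0 0 0; 0.8 10 0 3 0 0 0; 0.8 15 0 5 0 0 0; 0.8 20 0 6 0 0 0; 0.8 24 0 8 0 0 0"
}}

```text
time: 5.3
ee_pos: [0.4514, -0.1885, 0.1122]
orientation: [-0.042, 0.999, 0.0, -0.0]
wrist_force: [0.0, -0.2, -0.2]
gripper_width: 0.796
gripper_force: 0.0
```

```bash
python3 - <<'E'
from h import *
a=snap('scene','s4');print(bot.get_state()['ee_pos'],bot.get_state()['wrist_force'])
cv2.imwrite('pics/c4.png',cv2.resize(a[120:300,150:420],(675,450))[:,:,::-1])
E
```

```text
[ 0.45051399 -0.1884545   0.11166012] [-1.19563347  0.77645854 -1.45441391]
```

View pics/c4.png

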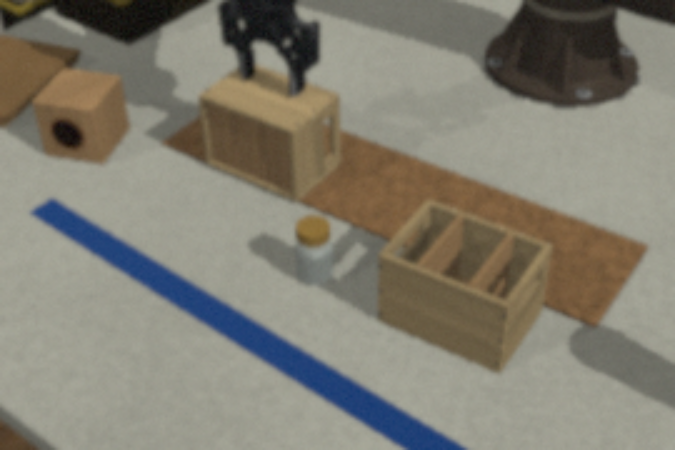

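The right crate stands on end at about 85° with a plain underside, so the left crate must be the stamped one. I'll lift away and go round behind it.

Call:
{"method": "move_arm", "body": {
  "series": "0.8 0 0 -40 0 0 0; 0.8 0 0 -80 0 0 0; 0.8 -15 23 -100 0 0 0; 0.8 -35 53 -110 0 0 0; 0.8 -55 85 -110 0 0 0"
}}

```text
time: 5.77
ee_pos: [0.5016, -0.0987, 0.2257]
orientation: [-0.041, 0.999, -0.0, 0.003]
wrist_force: [0.2, 0.2, 1.0]
gripper_width: 0.801
gripper_force: 0.0
```

Call:
{"method": "move_arm", "body": {
  "series": "0.8 -22 34 0 0 0 0; 0.8 -44 68 0 0 0 0; 0.8 -66 102 0 0 0 0; 0.8 -88 136 0 0 0 0; 0.8 -110 170 0 0 0 0"
}}

```text
time: 6.18
ee_pos: [0.5958, 0.0814, 0.2222]
orientation: [-0.042, 0.999, -0.0, -0.0]
wrist_force: [1.7, -1.0, -0.3]
gripper_width: 0.801
gripper_force: 0.0
```

Call:
{"method": "move_arm", "body": {
  "series": "0.8 -22 34 0 0 0 0; 0.8 -44 68 0 0 0 0; 0.8 -57 86 0 0 0 0; 0.8 -57 86 30 0 0 0; 0.8 -57 86 60 0 0 0"
}}

```text
time: 6.6
ee_pos: [0.6463, 0.1722, 0.1622]
orientation: [-0.043, 0.999, 0.001, 0.001]
wrist_force: [-0.4, 0.4, -1.3]
gripper_width: 0.799
gripper_force: 0.0
```

```bash
python3 - <<'E'
from h import *
print(bot.get_state()['ee_pos'],rel((.644,.1705,.071),4.7))
E
```

```text
[0.64634703 0.1721931  0.16222822] (array([ 2.7, -1.6, 91.2]), array([0.1, 0.2, 0.2]))
```

Call:
{"method": "move_arm", "body": {
  "series": "0.8 3 -2 35 0 0 0; 0.8 3 -2 70 0 0 0; 0.8 3 -2 91 0 0 0; 0.8 11 -2 91 0 0 0; 0.8 19 -2 91 0 0 0"
}}

```text
time: 7.02
ee_pos: [0.625, 0.1657, 0.0698]
orientation: [-0.042, 0.999, -0.001, -0.001]
wrist_force: [-0.4, -0.1, 0.8]
gripper_width: 0.803
gripper_force: 0.0
```

Call:
{"method": "move_arm", "body": {
  "series": "0.8 6 0 0 0 0 0; 0.8 12 0 0 0 0 0; 0.8 17 0 0 0 0 0; 0.8 22 0 0 0 0 0; 0.8 24 0 0 0 0 0"
}}

```text
time: 7.43
ee_pos: [0.608, 0.1659, 0.0767]
orientation: [-0.043, 0.999, 0.002, 0.007]
wrist_force: [16.6, -5.9, 10.3]
gripper_width: 0.797
gripper_force: 8.0
```

Call:
{"method": "move_arm", "body": {
  "series": "0.8 5 0 -4 0 0 0; 0.8 10 0 -9 0 0 0; 0.8 15 0 -15 0 0 0; 0.8 22 0 -21 0 0 0; 0.8 29 0 -27 0 0 0"
}}

```text
time: 7.85
ee_pos: [0.5786, 0.1631, 0.104]
orientation: [-0.042, 0.999, 0.002, 0.006]
wrist_force: [10.1, -3.7, 11.2]
gripper_width: 0.802
gripper_force: 6.2
```

Call:
{"method": "move_arm", "body": {
  "series": "0.8 7 0 -6 0 0 0; 0.8 14 0 -10 0 0 0; 0.8 21 0 -15 0 0 0; 0.8 28 0 -18 0 0 0; 0.8 35 0 -21 0 0 0"
}}

```text
time: 8.27
ee_pos: [0.54, 0.1596, 0.1227]
orientation: [-0.042, 0.999, 0.001, 0.003]
wrist_force: [1.9, -0.7, 5.0]
gripper_width: 0.802
gripper_force: 2.6
```

```bash
python3 - <<'E'
from h import *
a=snap('scene','s5');print(bot.get_state()['ee_pos'],bot.get_state()['wrist_force'])
cv2.imwrite('pics/c5.png',cv2.resize(a[120:300,150:420],(675,450))[:,:,::-1])
E
```

```text
[0.53856976 0.15945714 0.12289493] [0.26538346 0.36790069 5.71200557]
```

View pics/c5.png

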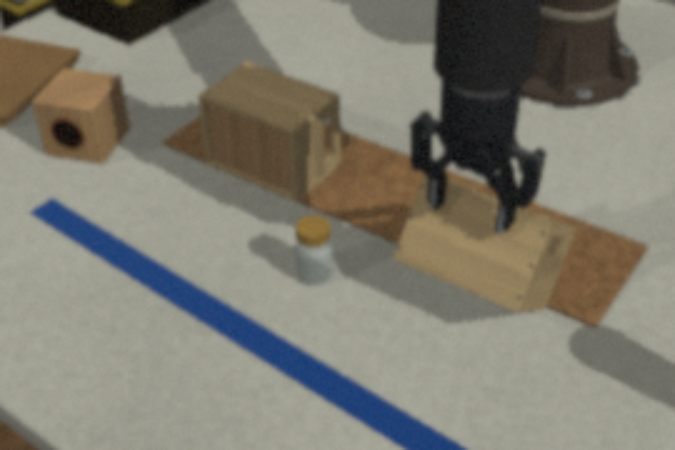

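Call:
{"method": "move_arm", "body": {
  "series": "0.8 7 0 -3 0 0 0; 0.8 14 0 -5 0 0 0; 0.8 21 0 -7 0 0 0; 0.8 28 0 -8 0 0 0; 0.8 34 0 -9 0 0 0"
}}

```text
time: 8.73
ee_pos: [0.5031, 0.1559, 0.1283]
orientation: [-0.042, 0.999, -0.0, -0.0]
wrist_force: [0.1, -0.4, 0.2]
gripper_width: 0.798
gripper_force: 0.0
```

Call:
{"method": "move_arm", "body": {
  "series": "0.8 5 0 0 0 0 0; 0.8 10 0 0 0 0 0; 0.8 15 0 0 0 0 0; 0.8 19 0 0 0 0 0; 0.8 23 0 1 0 0 0"
}}

```text
time: 9.15
ee_pos: [0.481, 0.1541, 0.1271]
orientation: [-0.042, 0.999, -0.0, -0.0]
wrist_force: [-0.6, 0.4, -0.2]
gripper_width: 0.802
gripper_force: 0.0
```

Call:
{"method": "move_arm", "body": {
  "series": "0.8 5 0 1 0 0 0; 0.8 10 0 2 0 0 0; 0.8 15 0 3 0 0 0; 0.8 20 0 5 0 0 0; 0.8 25 0 6 0 0 0"
}}

```text
time: 9.57
ee_pos: [0.456, 0.152, 0.121]
orientation: [-0.042, 0.999, -0.0, -0.0]
wrist_force: [0.3, -0.6, -0.5]
gripper_width: 0.8
gripper_force: 0.0
```

Call:
{"method": "move_arm", "body": {
  "series": "0.8 5 0 1 0 0 0; 0.8 10 0 3 0 0 0; 0.8 15 0 5 0 0 0; 0.8 20 0 6 0 0 0; 0.8 24 0 8 0 0 0"
}}

```text
time: 9.98
ee_pos: [0.4322, 0.1501, 0.1133]
orientation: [-0.042, 0.999, 0.0, 0.0]
wrist_force: [-0.8, -0.1, -0.8]
gripper_width: 0.8
gripper_force: 0.0
```

```bash
python3 - <<'E'
from h import *
a=snap('scene','s6');print(bot.get_state()['ee_pos'],bot.get_state()['wrist_force'])
cv2.imwrite('pics/c6.png',cv2.resize(a[120:300,150:420],(675,450))[:,:,::-1])
E
```

```text
[0.43144645 0.14974169 0.11282004] [-1.12269351 -1.14966085 -0.82644997]
```

View pics/c6.png

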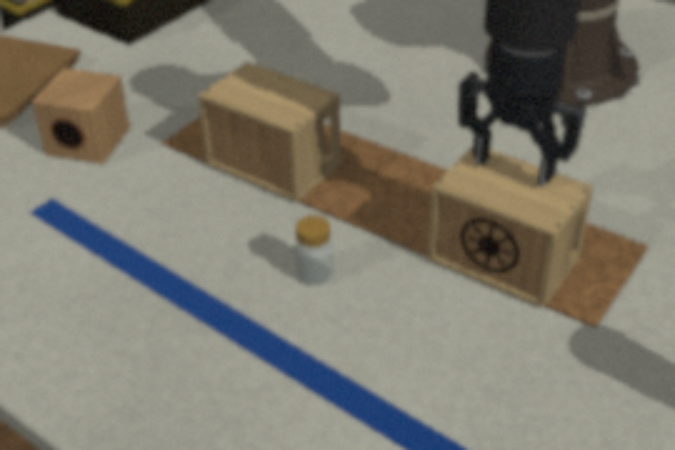

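Both crates stand on end. The sun stamp shows on the left crate, centred at crop (490,245), with its foot running from (432,258) to (541,303). I'll measure the foot, then raise and swing round behind.

```bash
python3 - <<'E'
from h import *
f=lambda l:np.array(l)/2.5+[150,120]
P=p2w('scene',f([(432,258),(541,303)]),.003);print(P,np.linalg.norm(P[0]-P[1]),np.degrees(np.arctan2(-(P[1]-P[0])[0],(P[1]-P[0])[1])),P.mean(0))
print(rel((.34,.148,.2),0,0),rel((.34,.148,.2),0,30))
E
```

```text
[[0.49845905 0.09329121 0.003     ]
 [0.48846795 0.23384151 0.003     ]] 0.14090496461705257 4.06606581519322 [0.4934635  0.16356636 0.003     ]
(array([ 91.3,   5.9, -87.1]), array([-0. , -0. ,  4.8])) (array([ 91.3,   5.9, -87.1]), array([  1.2, -30. ,   4.7]))
```

Call:
{"method": "move_arm", "body": {
  "series": "0.55 0 0 -40 0 0 0; 0.55 0 0 -80 0 0 0; 0.55 20 0 -100 0 -7 0; 0.55 40 0 -110 0 -14 0; 0.55 60 0 -110 0 -20 0"
}}

```text
time: 10.45
ee_pos: [0.382, 0.1455, 0.2257]
orientation: [-0.039, 0.988, 0.004, 0.151]
wrist_force: [-1.6, 0.3, 0.9]
gripper_width: 0.55
gripper_force: 0.0
```

```bash
python3 - <<'E'
from h import *
s=bot.get_state();print(s['ee_pos'],R.from_quat(s['orientation']).as_matrix().round(2).tolist(),s['joint_pos'].round(2));print(rel((.345,.148,.2),0,33))
E
```

```text
[0.38203212 0.14548538 0.22574057] [[-0.95, -0.08, 0.3], [-0.08, 1.0, 0.02], [-0.3, -0.0, -0.95]] [ 1.11 -0.31 -0.86  0.34 -0.89 -2.8 ]
(array([42.7,  5.5, 13.6]), array([  1.7, -15.6,   4.1]))
```

Call:
{"method": "move_arm", "body": {
  "series": "0.55 9 3 10 0 -4 0; 0.55 18 6 10 0 -7 0; 0.55 27 10 20 0 -10 0; 0.55 27 10 20 0 -10 1; 0.55 27 10 20 0 -10 1"
}}

```text
time: 10.87
ee_pos: [0.3836, 0.1451, 0.2189]
orientation: [-0.039, 0.977, 0.01, 0.209]
wrist_force: [-0.0, -0.1, -0.6]
gripper_width: 0.548
gripper_force: 0.0
```

```bash
python3 - <<'E'
from h import *
s=bot.get_state();print(s['ee_pos'],s['joint_pos'].round(2));print(rel((.36,.154,.1),3,30),rel((.36,.154,.022),3,30))
E
```

```text
[0.38361027 0.14509792 0.21892946] [ 1.19 -0.38 -1.02  0.53 -0.81 -3.03]
(array([69.6, 10.5, 99.1]), array([ 0.8, -5.8,  1.3])) (array([101.5,  10.3, 170.3]), array([ 0.8, -5.8,  1.3]))
```

```bash
cat > kin.py <<'E'
from h import *
from scipy.optimize import least_squares
def fk(q,p,s3=1,s6=1):
    d,a,b,e,o,t,x1=p
    ex=lambda ax,v:R.from_euler(ax,v)
    r=ex('z',q[0]);P=r.apply([x1,0,d])
    r=r*ex('y',q[1]);P=P+r.apply([0,o,a])
    r=r*ex('y',-q[2]);P=P+r.apply([b,0,e])
    r=r*ex('x',s3*q[3])*ex('y',-q[4])
    r=r*ex('x',s6*q[5]); P=P+r.apply([t,0,0])
    return P,r
J=[[-.92,.359,.012,0,-1.224,-.288],[1.11,-.31,-.86,.34,-.89,-2.8]];Pm=[[.24,-.631,.231],[.382,.1455,.2257]]
Q=[R.from_quat([-.18,.984,0,0]),R.from_quat([-.039,.988,.004,.151])]
s=bot.get_state();J.append(list(s['joint_pos']));Pm.append(list(s['ee_pos']));Q.append(R.from_quat(s['orientation']))
E
python3 - <<'E'
from kin import *
for s3 in(1,-1):
  for s6 in(1,-1):
    rs=[fk(j,np.ones(7),s3,s6)[1].inv()*q for j,q in zip(J,Q)]
    print(s3,s6,[np.degrees((rs[0].inv()*r).magnitude()).round(1) for r in rs])
    if s3<0 or 1:
        f=lambda p:np.ravel([fk(j,p,s3,s6)[0]-m for j,m in zip(J,Pm)])
        z=least_squares(lambda p:np.r_[f(p),1e-3*(p-[.35,.4,.4,0,-.15,.25,0])],[.35,.4,.4,0,-.15,.25,0]);print(z.x.round(3),np.abs(f(z.x)).max())
E
```

```text
1 1 [np.float64(0.0), np.float64(100.7), np.float64(97.9)]
[-0.688  0.499 -0.117  0.109 -0.193 -0.306  0.544] 0.008242774962793464
1 -1 [np.float64(0.0), np.float64(38.9), np.float64(61.0)]
[-0.688  0.499 -0.117  0.109 -0.193 -0.306  0.544] 0.008242775172642963
-1 1 [np.float64(0.0), np.float64(72.2), np.float64(45.8)]
[-0.132  0.623  0.077  0.121 -0.193  0.308  0.315] 0.003942840750409293
-1 -1 [np.float64(0.0), np.float64(0.2), np.float64(0.1)]
[-0.132  0.623  0.077  0.121 -0.193  0.308  0.315] 0.003942840933028324
```

Call:
{"method": "move_arm", "body": {
  "series": "0.55 -30 0 0 0 0 -7; 0.55 -60 0 0 0 0 -14; 0.55 -80 0 0 0 0 -21; 0.55 -80 0 0 0 0 -28; 0.55 -80 0 0 0 0 -35"
}}

```text
time: 11.28
ee_pos: [0.4578, 0.1506, 0.2512]
orientation: [-0.306, 0.929, -0.05, 0.203]
wrist_force: [-1.2, 0.0, -0.5]
gripper_width: 0.55
gripper_force: 0.0
```

```bash
cat >> kin.py <<'E'
import json,os
for l in (open('data.txt') if os.path.exists('data.txt') else []):
    d=json.loads(l);J.append(d[0]);Pm.append(d[1]);Q.append(R.from_quat(d[2]))
E
cat > log.py <<'E'
from h import *
import json
s=bot.get_state();open('data.txt','a').write(json.dumps([list(map(float,s[k])) for k in('joint_pos','ee_pos','orientation')])+'\n');print(s['ee_pos'].round(4),s['joint_pos'].round(2))
E
python3 log.py; sed -i "s/^s=bot.get_state.*$//" kin.py; python3 - <<'E'
E
```

```text
[0.4578 0.1506 0.2512] [ 0.96 -0.24 -0.84  0.48 -0.75 -2.21]
```

Call:
{"method": "move_arm", "body": {
  "series": "0.55 0 0 0 0 0 -7; 0.55 0 0 0 0 0 -14; 0.55 0 0 0 0 0 -21; 0.55 0 0 0 0 0 -28; 0.55 0 0 0 0 0 -35"
}}

```text
time: 11.7
ee_pos: [0.4564, 0.1503, 0.2506]
orientation: [-0.572, 0.793, -0.108, 0.178]
wrist_force: [0.4, -0.5, -0.7]
gripper_width: 0.552
gripper_force: 0.0
```

```bash
python3 log.py
```

```text
[0.4564 0.1503 0.2506] [ 0.96 -0.24 -0.85  0.48 -0.75 -1.6 ]
```

Call:
{"method": "move_arm", "body": {
  "series": "0.55 0 0 0 0 0 -7; 0.55 0 0 0 0 0 -14; 0.55 0 0 0 0 0 -21; 0.55 0 0 0 0 0 -28; 0.55 0 0 0 0 0 -35"
}}

```text
time: 12.12
ee_pos: [0.4564, 0.1504, 0.2506]
orientation: [0.784, -0.585, 0.157, -0.137]
wrist_force: [0.3, -0.3, 0.3]
gripper_width: 0.552
gripper_force: 0.0
```

```bash
python3 log.py
```

```text
[0.4564 0.1504 0.2506] [ 0.96 -0.24 -0.85  0.48 -0.75 -0.99]
```

Call:
{"method": "move_arm", "body": {
  "series": "0.55 0 0 0 0 0 -7; 0.55 0 0 0 0 0 -14; 0.55 0 0 0 0 0 -21; 0.55 0 0 0 0 0 -28; 0.55 0 0 0 0 0 -35"
}}

```text
time: 12.53
ee_pos: [0.4564, 0.1504, 0.2507]
orientation: [0.924, -0.322, 0.191, -0.084]
wrist_force: [0.6, 0.5, -0.1]
gripper_width: 0.547
gripper_force: 0.0
```

```bash
python3 log.py
```

```text
[0.4564 0.1504 0.2507] [ 0.96 -0.24 -0.85  0.48 -0.75 -0.38]
```

Call:
{"method": "move_arm", "body": {
  "series": "0.55 0 0 0 0 0 -7; 0.55 0 0 0 0 0 -14; 0.55 0 0 0 0 0 -21; 0.55 0 0 0 0 0 -28; 0.55 0 0 0 0 0 -35"
}}

```text
time: 12.95
ee_pos: [0.4563, 0.1503, 0.2506]
orientation: [0.978, -0.029, 0.207, -0.022]
wrist_force: [0.2, -0.3, -0.6]
gripper_width: 0.548
gripper_force: 0.0
```

```bash
python3 log.py; python3 - <<'E'
from kin import *
f=lambda p:np.ravel([fk(j,p,-1,-1)[0]-m for j,m in zip(J,Pm)])
p0=[.35,.4,.4,0,-.19,.25,0]
z=least_squares(lambda p:np.r_[f(p),1e-4*(p-p0)],p0);print(len(J),z.x.round(3),np.abs(f(z.x)).max())
E
```

```text
[0.4563 0.1503 0.2506] [ 0.96 -0.24 -0.85  0.48 -0.75  0.23]
7 [-0.248  0.652  0.027  0.195 -0.192  0.307  0.327] 0.0065857100185987005
```

```bash
sed -i 's/    z=np.sin(t)\*f-np.cos(t)\*u; x=/    z=np.sin(t)*f-np.cos(t)*u; l=-l; x=/' h.py; python3 - <<'E'
from h import *
for a in [((.36,.153,.2),3,22),((.36,.153,.13),3,22),((.36,.153,.03),3,22)]:print(rel(*a))
E
```

```text
(array([-108.5,    4.8,    7.1]), array([-0.7, -2. , -6.5]))
(array([-136.8,    8.7,   71. ]), array([-0.7, -2. , -6.5]))
(array([-177.2,   14.3,  162.3]), array([-0.7, -2. , -6.5]))
```

Call:
{"method": "move_arm", "body": {
  "series": "0.55 -36 2 2 0 0 -3; 0.55 -72 4 5 0 -1 -6; 0.55 -108 5 7 0 -2 -6.5; 0.55 -122 7 39 0 -2 -6.5; 0.55 -137 9 71 0 -2 -6.5"
}}

```text
time: 13.37
ee_pos: [0.3772, 0.1691, 0.1763]
orientation: [0.985, 0.029, 0.172, -0.013]
wrist_force: [0.0, 1.0, -0.7]
gripper_width: 0.55
gripper_force: 0.0
```

```bash
python3 log.py; python3 - <<'E'
from h import *
for a in [((.36,.153,.03),3,22),((.36,.153,.03),3,15)]:print(rel(*a))
s=bot.get_state();print(R.from_quat(s['orientation']).as_matrix()[:,2])
E
```

```text
[0.3772 0.1691 0.1763] [ 1.17 -0.26 -1.02  0.48 -0.7   0.11]
(array([-66.6,  17.4, 131.2]), array([-1.1,  2.2,  0.2]))
(array([-66.6,  17.4, 131.2]), array([-1.1, -4.8,  0.2]))
[ 0.33744138  0.03629848 -0.94064644]
```

```bash
cat >> kin.py <<'E'
def fk2(q,p):
    d,a,b,e,o,t,x1,w,v=p
    ex=lambda ax,v:R.from_euler(ax,v)
    r=ex('z',q[0]);P=r.apply([x1,0,d])
    r=r*ex('y',q[1]);P=P+r.apply([0,o,a])
    r=r*ex('y',-q[2]);P=P+r.apply([b,0,e])
    r=r*ex('x',-q[3]);P=P+r.apply([0,w,0])
    r=r*ex('y',-q[4]);P=P+r.apply([t,0,v])
    return P,r*ex('x',-q[5])
C=fk2(J[0],np.ones(9))[1].inv()*Q[0]
p0=np.array([.25,.5,.45,0,-.1,.3,0,-.05,0])
W=np.array([1,1,1,1,.3,1,10,.3,1])
f=lambda p:np.ravel([fk2(j,p)[0]-m for j,m in zip(J,Pm)])
PF=least_squares(lambda p:np.r_[f(p),1e-3*(p-p0)*W],p0,max_nfev=500).x
E
python3 -c "
from kin import *
print(PF.round(3),np.abs(f(PF)).max())"
```

```text
[ 0.189  0.608  0.453  0.01  -0.007  0.383 -0.005 -0.184  0.009] 0.001788421350515379
```

The kinematic model now fits to 2 mm, so I can check which push poses are within the joint ranges.

```bash
cat >> kin.py <<'E'
lo=np.array([-3.07,-1.43,-1.02,-3.03,-3.05,-3.03])+.01;hi=np.array([3.07,2.12,1.25,1.67,-0.0,3.03])-.01
def target(yaw,tilt,side=0,flip=1):
    y=np.radians(yaw);t=np.radians(tilt);b=np.radians(side)
    f_=np.array([np.cos(y),np.sin(y),0]);l=np.array([-np.sin(y),np.cos(y),0])
    z=np.sin(t)*f_+np.tan(b)*l-np.cos(t)*np.array([0,0,1]);z/=np.linalg.norm(z)
    l=l-z*(l@z);l/=np.linalg.norm(l)
    if flip:l=-l
    return R.from_matrix(np.c_[np.cross(l,z),l,z])
def ik(pos,Rt,q0):
    def g(q):
        P,r=fk2(q,PF);return np.r_[(P-pos)*10,((r*C).inv()*Rt).as_rotvec()]
    z=least_squares(g,np.clip(q0,lo+.001,hi-.001),bounds=(lo,hi));return z.x,np.abs(z.fun[:3]).max()*100,np.degrees(np.abs(z.fun[3:]).max())
E
python3 - <<'E'
from kin import *
q0=np.array(J[-1])
for tilt in(10,15,20,25,30):
  for z in(.025,.035):
    o=[]
    for x in(.355,.37,.385,.42,.5,.6):
      best=min((ik([x,.157,z],target(3,tilt),q) for q in(q0,[.9,0,-.9,.3,-.9,.1],[.8,.2,-.8,-.3,-1.5,.3])),key=lambda r:r[1]+r[2])
      o.append('%.0f/%.0f'%best[1:])
    print(tilt,z,o)
E
```

```text
10 0.025 ['1/5', '1/4', '1/3', '0/1', '0/0', '0/0']
10 0.035 ['1/4', '1/3', '0/2', '0/0', '0/0', '0/0']
15 0.025 ['2/10', '2/9', '2/8', '1/6', '0/2', '0/0']
15 0.035 ['2/9', '2/8', '1/7', '1/5', '0/1', '0/0']
20 0.025 ['3/14', '3/13', '2/12', '2/10', '2/6', '0/2']
20 0.035 ['3/14', '3/13', '2/12', '2/10', '1/6', '0/1']
25 0.025 ['4/19', '4/18', '3/17', '3/15', '3/11', '2/6']
25 0.035 ['4/19', '4/18', '3/17', '3/15', '3/11', '1/5']
30 0.025 ['3/11', '3/11', '3/11', '3/10', '4/16', '3/10']
30 0.035 ['5/23', '5/22', '4/21', '3/19', '4/15', '3/10']
```

```bash
python3 - <<'E'
from kin import *
rng=np.random.default_rng(0)
for pos,flip in(([.37,.157,.03],1),([.37,.157,.03],0),([.6,.157,.03],1)):
  for tilt,side in((10,0),(20,0),(30,0),(45,0),(20,20),(20,-20)):
    T=target(3,tilt,side,flip)
    r=min((ik(pos,T,rng.uniform(lo,hi)) for _ in range(12)),key=lambda r:r[1]*3+r[2]);print(pos,flip,tilt,side,'%.0f %.0f'%r[1:],r[0].round(2))
E
```

```text
[0.37, 0.157, 0.03] 1 10 0 1 4 [ 0.97  0.1  -1.01  0.22 -0.4   0.45]
[0.37, 0.157, 0.03] 1 20 0 3 13 [ 0.96  0.09 -1.01  0.21 -0.38  0.48]
[0.37, 0.157, 0.03] 1 30 0 0 1 [ 0.01  0.05 -1.   -2.63 -0.01 -2.04]
[0.37, 0.157, 0.03] 1 45 0 3 8 [-0.04  0.05 -1.01 -2.34 -0.2  -2.29]
[0.37, 0.157, 0.03] 1 20 20 0 0 [ 0.82  0.04 -1.   -0.52 -0.05  1.38]
[0.37, 0.157, 0.03] 1 20 -20 2 7 [ 1.2   0.25 -1.01  0.55 -0.7  -0.17]
[0.37, 0.157, 0.03] 0 10 0 1 4 [ 0.97  0.1  -1.01  0.22 -0.4  -2.69]
[0.37, 0.157, 0.03] 0 20 0 3 13 [ 0.96  0.09 -1.01  0.21 -0.38 -2.66]
[0.37, 0.157, 0.03] 0 30 0 0 1 [ 0.01  0.05 -1.   -2.63 -0.01  1.1 ]
[0.37, 0.157, 0.03] 0 45 0 3 8 [-0.04  0.05 -1.01 -2.34 -0.2   0.86]
[0.37, 0.157, 0.03] 0 20 20 0 0 [ 0.81  0.04 -0.99 -0.52 -0.05 -1.75]
[0.37, 0.157, 0.03] 0 20 -20 2 7 [ 1.2   0.25 -1.01  0.55 -0.7   2.97]
[0.6, 0.157, 0.03] 1 10 0 0 0 [ 0.62  0.38 -0.6   0.21 -0.46  0.82]
[0.6, 0.157, 0.03] 1 20 0 0 1 [ 0.27  0.31 -0.95  1.66 -0.08 -0.3 ]
[0.6, 0.157, 0.03] 1 30 0 0 2 [-0.03  0.33 -0.72 -3.02 -0.01 -1.62]
[0.6, 0.157, 0.03] 1 45 0 0 0 [-0.09  0.39 -0.91 -2.94 -0.52 -1.65]
[0.6, 0.157, 0.03] 1 20 20 0 0 [ 0.38  0.35 -0.45 -0.61 -0.39  1.83]
[0.6, 0.157, 0.03] 1 20 -20 0 0 [ 0.68  0.4  -0.86  1.14 -0.54 -0.18]
```

```bash
python3 - <<'E'
from kin import *
q0=[.85,.04,-.99,0,-.1,.8];seeds=(q0,J[-1],[.82,.04,-1,-.52,-.05,1.38],[.62,.38,-.6,.2,-.46,.8],[.4,.35,-.45,-.6,-.39,1.8])
for z in(.03,):
 for tilt in(8,12,16,20,25):
  for side in(0,8,14,20):
    o=[]
    for x in(.36,.385,.45,.52,.6):
      r=min((ik([x,.157,z],target(0,tilt,side),np.array(q)) for q in seeds),key=lambda r:r[1]*3+r[2])
      o.append('%.0f/%.0f(%.2f)'%(r[1],r[2],r[0][4]))
    print(z,tilt,side,o)
E
```

```text
0.03 8 0 ['0/2(-0.42)', '0/1(-0.38)', '0/0(-0.39)', '0/0(-0.45)', '0/0(-0.52)']
0.03 8 8 ['0/1(-0.31)', '0/0(-0.29)', '0/0(-0.36)', '0/0(-0.44)', '0/0(-0.52)']
0.03 8 14 ['0/0(-0.29)', '0/0(-0.32)', '0/0(-0.40)', '0/0(-0.48)', '0/0(-0.56)']
0.03 8 20 ['0/0(-0.38)', '0/0(-0.41)', '0/0(-0.48)', '0/0(-0.55)', '0/0(-0.62)']
0.03 12 0 ['1/6(-0.42)', '1/5(-0.38)', '0/1(-0.29)', '0/0(-0.31)', '0/0(-0.39)']
0.03 12 8 ['1/5(-0.29)', '1/3(-0.26)', '0/0(-0.19)', '0/0(-0.29)', '0/0(-0.39)']
0.03 12 14 ['0/2(-0.21)', '0/0(-0.17)', '0/0(-0.27)', '0/0(-0.36)', '0/0(-0.45)']
0.03 12 20 ['0/0(-0.26)', '0/0(-0.30)', '0/0(-0.38)', '0/0(-0.45)', '0/0(-0.53)']
0.03 16 0 ['2/10(-0.42)', '2/9(-0.38)', '1/5(-0.28)', '0/1(-0.18)', '0/0(-0.21)']
0.03 16 8 ['2/8(-0.26)', '1/6(-0.23)', '0/3(-0.14)', '0/1(-0.05)', '0/0(-0.23)']
0.03 16 14 ['1/4(-0.16)', '1/2(-0.13)', '0/0(-0.04)', '0/0(-0.22)', '0/0(-0.33)']
0.03 16 20 ['0/0(-0.10)', '0/0(-0.17)', '0/0(-0.28)', '0/0(-0.36)', '0/0(-0.44)']
0.03 20 0 ['3/14(-0.42)', '2/12(-0.38)', '2/9(-0.28)', '1/5(-0.19)', '0/1(-0.10)']
0.03 20 8 ['3/9(-0.21)', '2/8(-0.17)', '1/6(-0.10)', '1/4(-0.05)', '0/2(-0.06)']
0.03 20 14 ['1/6(-0.08)', '1/5(-0.06)', '0/2(-0.01)', '0/0(-0.01)', '0/0(-0.19)']
0.03 20 20 ['0/2(-0.04)', '0/0(-0.01)', '0/0(-0.18)', '0/0(-0.27)', '0/0(-0.35)']
0.03 25 0 ['4/19(-0.43)', '3/17(-0.38)', '3/14(-0.28)', '2/10(-0.21)', '1/5(-0.14)']
0.03 25 8 ['5/10(-0.01)', '2/12(-0.01)', '1/8(-0.01)', '1/6(-0.01)', '1/4(-0.03)']
0.03 25 14 ['3/8(-0.01)', '2/7(-0.01)', '1/5(-0.01)', '0/3(-0.01)', '0/1(-0.01)']
0.03 25 20 ['1/2(-0.01)', '0/1(-0.01)', '0/0(-0.08)', '0/0(-0.17)', '0/0(-0.25)']
```

```bash
python3 - <<'E'
from kin import *
a=np.radians(4);X=np.array([np.cos(a),np.sin(a),0]);Y=np.array([-X[1],X[0],0])
f=lambda l:np.array(l)/2.5+[150,120]
N=p2w('scene',f([(432,258),(541,303)]),.006).mean(0);print(N)
for th in(80,85,90):
    t=np.radians(th);c,s=np.cos(t),np.sin(t)
    print(th,[((w2p('scene',N+Y*y+X*(xx*c-zz*s)+np.array([0,0,xx*s+zz*c]))[0]-[150,120])*2.5).round().astype(int).tolist() for y in(-.075,.075) for xx,zz in((0,0),(.11,0),(.11,.1))])
im=cv2.imread('pics/s6.png')[120:300,150:420];im=cv2.resize(im,None,fx=2.5,fy=2.5)
for th,col in((80,(0,0,255)),(90,(0,255,0))):
    t=np.radians(th);c,s=np.cos(t),np.sin(t)
    for y in(-.075,.075):
        q=[tuple(((w2p('scene',N+Y*y+X*(xx*c-zz*s)+np.array([0,0,xx*s+zz*c]))[0]-[150,120])*2.5).round().astype(int).tolist()) for xx,zz in((0,0),(.11,0),(.11,.1))]
        cv2.line(im,q[0],q[1],col,1);cv2.line(im,q[1],q[2],col,1)
cv2.imwrite('pics/c7.png',cv2.resize(im[130:330,400:620],None,fx=2.6,fy=2.6))
E
```

```text
[0.49635049 0.16503092 0.006     ]
80 [[428, 256], [424, 193], [467, 137], [545, 305], [550, 241], [589, 179]]
85 [[428, 256], [429, 188], [471, 137], [545, 305], [554, 235], [592, 180]]
90 [[428, 256], [433, 183], [475, 139], [545, 305], [558, 230], [594, 181]]
```

View pics/c7.png

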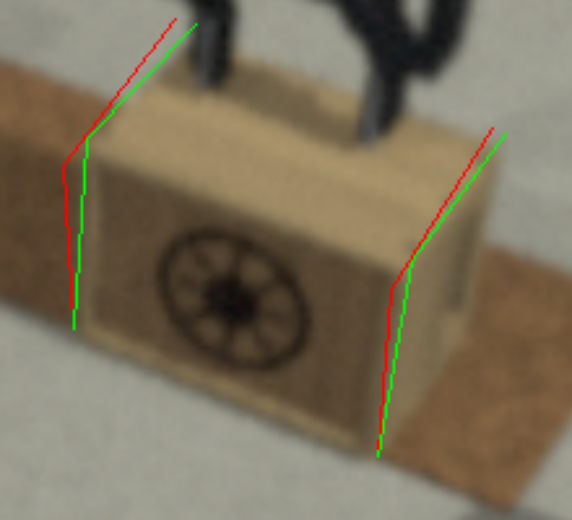

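The overlay shows the stamped crate fully upright at about 90°, with its foot at x≈0.494, y≈0.164. I'll approach behind it with the tool tilted about 8°.

```bash
python3 - <<'E'
from h import *
for a in [((.362,.156,.15),0,7),((.362,.156,.042),0,8)]:print(rel(*a))
E
```

```text
(array([-23.9,  12.6,  19.1]), array([ -1.7, -12.8,   3.2]))
(array([-60.5,  14.4, 120.7]), array([ -1.8, -11.8,   3.2]))
```

Call:
{"method": "move_arm", "body": {
  "series": "0.45 -10 6 0 -1 -6 1.5; 0.45 -20 12 5 -1.7 -12.8 3; 0.45 -24 12.6 19 -1.7 -12.8 3; 0.45 -24 12.6 19 -1.7 -12.8 3; 0.45 -24 12.6 19 -1.7 -12.8 3"
}}

```text
time: 13.78
ee_pos: [0.3631, 0.1498, 0.1479]
orientation: [0.998, -0.004, 0.06, 0.006]
wrist_force: [0.3, -0.5, 0.8]
gripper_width: 0.452
gripper_force: 0.0
```

```bash
python3 log.py; python3 - <<'E'
from h import *
for a in [((.362,.156,.042),0,8)]:print(rel(*a))
E
```

```text
[0.3631 0.1498 0.1479] [ 1.02 -0.12 -0.82  0.15 -0.82  0.45]
(array([-13.8,  -7.4, 105. ]), array([ 0.7,  1.1, -0.4]))
```

Reached it within the joint limits. Now down behind the crate.

Call:
{"method": "move_arm", "body": {
  "series": "0.45 -3 -6 25 0 0 0; 0.45 -7 -7 50 0 0 0; 0.45 -10 -7 75 0.7 0 0; 0.45 -14 -7 105 0.7 0 0; 0.45 -14 -7 105 0.7 0 0"
}}

```text
time: 14.2
ee_pos: [0.3607, 0.1559, 0.0404]
orientation: [0.998, -0.002, 0.059, -0.0]
wrist_force: [0.0, -1.4, -0.3]
gripper_width: 0.449
gripper_force: 0.0
```

```bash
python3 log.py; python3 - <<'E'
from h import *
s=bot.get_state();print(s['wrist_force'],R.from_quat(s['orientation']).as_matrix().round(3).tolist())
for a in [((.39,.156,.042),0,8)]:print(rel(*a))
E
```

```text
[0.3607 0.1559 0.0404] [ 1.01  0.07 -1.01  0.24 -0.44  0.34]
[ 0.04536858 -1.39307328 -0.27138525] [[0.993, -0.004, 0.118], [-0.004, -1.0, 0.0], [0.118, -0.001, -0.993]]
(array([29.3, -0.2,  1.9]), array([-0. ,  1.2, -0.2]))
```

Call:
{"method": "move_arm", "body": {
  "series": "0.45 6 0 -0.5 0 0 0; 0.45 12 0 0 0 0 0; 0.45 18 0 0.5 0 0 0; 0.45 24 0 1 0 0 0; 0.45 30 0 2 0 0 0"
}}

```text
time: 14.62
ee_pos: [0.3933, 0.1583, 0.0462]
orientation: [0.998, -0.002, 0.062, -0.004]
wrist_force: [-7.7, 0.8, 5.3]
gripper_width: 0.452
gripper_force: 3.5
```

Call:
{"method": "move_arm", "body": {
  "series": "0.45 4 0 0.5 0 0 0; 0.45 8 0 1 0 0 0; 0.45 12 0 1.5 0 0 0; 0.45 16 0 2 0 0 0; 0.45 20 0 2.4 0 0 0"
}}

```text
time: 15.03
ee_pos: [0.413, 0.1577, 0.0458]
orientation: [0.998, -0.002, 0.061, -0.003]
wrist_force: [-6.9, 2.1, 5.8]
gripper_width: 0.449
gripper_force: 3.0
```

```bash
cat > foot.py <<'E'
# stamped-crate pose from the stamp: dark ink on the underside, fit by projecting the model
from kin import *
import sys
from scipy.optimize import differential_evolution
def mk(x,y,yaw,th,z=0.):
    a=np.radians(yaw);X=np.array([np.cos(a),np.sin(a),0]);Y=np.array([-X[1],X[0],0]);t=np.radians(th)
    N=np.array([x,y,z]);ux=X*np.cos(t)+np.array([0,0,np.sin(t)]);uz=-X*np.sin(t)+np.array([0,0,np.cos(t)])
    return N,ux,Y,uz
im=snap('scene',sys.argv[1]);g=cv2.GaussianBlur(cv2.cvtColor(im,cv2.COLOR_RGB2GRAY),(0,0),1).astype(float)
gx=cv2.Sobel(g,cv2.CV_64F,1,0);gy=cv2.Sobel(g,cv2.CV_64F,0,1);G=np.hypot(gx,gy)
def cost(p,show=False):
    N,ux,Y,uz=mk(*p[:4]);P=[];nr=[]
    k=np.linspace(0,1,40)[:,None]
    c=lambda a,b,d:N+ux*a+Y*b+uz*d
    E=[(c(0,-.075,0),c(0,.075,0)),(c(0,-.075,0),c(.11,-.075,0)),(c(0,.075,0),c(.11,.075,0)),(c(.11,-.075,0),c(.11,.075,0)),(c(.11,.075,0),c(.11,.075,.1)),(c(.11,-.075,0),c(.11,-.075,.1)),(c(0,.075,0),c(0,.075,.1))]
    L=[a+(b-a)*k for a,b in E]
    an=np.linspace(0,2*np.pi,60)[:,None];L.append(c(.055,0,.005)+ux*.037*np.cos(an)+Y*.037*np.sin(an))
    s=0
    for w,l in zip([2,1,1,1,.5,.5,1,2],L):
        u=w2p('scene',l).astype(np.float32)
        if len(l)==60: s+=w*(255-cv2.remap(g.astype(np.float32),u[:,0],u[:,1],cv2.INTER_LINEAR)).mean()
        else: s+=w*cv2.remap(G.astype(np.float32),u[:,0],u[:,1],cv2.INTER_LINEAR).mean()
    return -s
x0,y0,ya=map(float,sys.argv[2:5]);B=[(x0-.035,x0+.035),(y0-.02,y0+.02),(ya-7,ya+7),(78,94)]
r=differential_evolution(cost,B,seed=0,maxiter=60,popsize=12);N=r.x
ln=np.array([.7149,-.0161]);n=np.array([np.cos(np.radians(-1.52)),np.sin(np.radians(-1.52))])
s=bot.get_state();print('foot',N.round(4),'cost',round(r.fun,1),'line x mm',round(float((N[:2]-ln)@n)*1000,1),'sq',round(N[2]+1.52,1),s['ee_pos'].round(4),s['wrist_force'].round(1))
E
python3 foot.py s8 .505 .163 2
```

```text
Traceback (most recent call last):
  File "foot.py", line 25, in <module>
    r=differential_evolution(cost,B,seed=0,maxiter=60,popsize=12);N=r.x
  File "foot.py", line 20, in cost
    u=w2p('scene',l).astype(np.float32)
      ~~~^^^^^^^^^^^
  File "h.py", line 7, in w2p
    c=bot.get_calibration(cam);T=np.linalg.inv(np.array(c['world_from_camera']));P=np.atleast_2d(P)
ValueError: time passes only in moves, steps and waits
```

```bash
python3 - <<'E'
s=open('h.py').read()
s=s.replace("def w2p","_c={}\ndef cal(n):\n    if n not in _c:_c[n]=bot.get_calibration(n)\n    return _c[n]\ndef w2p").replace("c=bot.get_calibration(cam)","c=cal(cam)")
open('h.py','w').write(s)
E
python3 foot.py s9 .51 .163 2
```

```text
foot [ 0.5234  0.1524 -1.1619 90.726 ] cost -1020.3 line x mm -195.9 sq 0.4 [0.4132 0.1577 0.0457] [-0.2 -1.2  0.7]
```

Call:
{"method": "move_arm", "body": {
  "series": "0.45 3 0 0.4 0 0 0; 0.45 6 0 0.7 0 0 0; 0.45 9 0 1.1 0 0 0; 0.45 12 0 1.5 0 0 0; 0.45 15 0 1.8 0 0 0"
}}

```text
time: 15.55
ee_pos: [0.4274, 0.1571, 0.045]
orientation: [0.998, -0.002, 0.06, -0.002]
wrist_force: [-5.8, 0.7, 5.6]
gripper_width: 0.449
gripper_force: 3.2
```

```bash
python3 foot.py s10 .538 .155 0
```

```text
foot [ 0.5318  0.1563 -0.5639 85.8191] cost -1075.1 line x mm -187.6 sq 1.0 [0.4279 0.1573 0.0451] [-2.  -2.   2.6]
```

Call:
{"method": "move_arm", "body": {
  "series": "0.45 3 0 0.4 0 0 0; 0.45 6 0 0.7 0 0 0; 0.45 9 0 1.1 0 0 0; 0.45 12 0 1.5 0 0 0; 0.45 15 0 1.8 0 0 0"
}}

```text
time: 16.02
ee_pos: [0.4428, 0.1575, 0.0451]
orientation: [0.998, -0.002, 0.061, -0.003]
wrist_force: [-3.1, -0.3, 1.0]
gripper_width: 0.452
gripper_force: 1.8
```

```bash
python3 foot.py s11 .553 .155 0; python3 log.py
```

```text
foot [ 0.5467  0.1576  0.2179 82.8008] cost -1081.6 line x mm -172.7 sq 1.7 [0.4433 0.1577 0.0451] [-2.3 -0.5 -0.1]
[0.4433 0.1577 0.0451] [ 0.83  0.18 -0.83  0.19 -0.48  0.57]
```

Call:
{"method": "move_arm", "body": {
  "series": "0.45 4 0 0.5 0 0 0; 0.45 8 0 1 0 0 0; 0.45 12 0 1.5 0 0 0; 0.45 16 0 2 0 0 0; 0.45 20 0 2.5 0 0 0"
}}

```text
time: 16.48
ee_pos: [0.4633, 0.1576, 0.0451]
orientation: [0.998, -0.002, 0.061, -0.003]
wrist_force: [-2.9, -0.9, -0.1]
gripper_width: 0.448
gripper_force: 1.7
```

Call:
{"method": "move_arm", "body": {
  "series": "0.45 3 0 0.4 0 0 0; 0.45 6 0 0.7 0 0 0; 0.45 9 0 1.1 0 0 0; 0.45 12 0 1.5 0 0 0; 0.45 15 0 1.8 0 0 0"
}}

```text
time: 16.9
ee_pos: [0.4782, 0.1575, 0.0451]
orientation: [0.998, -0.002, 0.061, -0.003]
wrist_force: [-3.8, -0.4, 0.2]
gripper_width: 0.453
gripper_force: 1.7
```

```bash
python3 foot.py s12 .585 .157 0
```

```text
foot [ 0.5829  0.1584 -0.116  83.1183] cost -1114.7 line x mm -136.6 sq 1.4 [0.4788 0.1577 0.0452] [-1.6 -1.3  0.4]
```

Call:
{"method": "move_arm", "body": {
  "series": "0.45 3 0 0.4 0 0 0; 0.45 6 0 0.7 0 0 0; 0.45 9 0 1.1 0 0 0; 0.45 12 0 1.5 0 0 0; 0.45 15 0 1.8 0 0 0"
}}

```text
time: 17.37
ee_pos: [0.4934, 0.1575, 0.0452]
orientation: [0.998, -0.002, 0.061, -0.003]
wrist_force: [-4.1, 0.1, 0.0]
gripper_width: 0.448
gripper_force: 1.7
```

```bash
python3 foot.py s13 .6 .157 0; python3 log.py
```

```text
foot [ 0.598   0.1579 -0.2665 83.044 ] cost -1108.6 line x mm -121.5 sq 1.3 [0.4939 0.1577 0.0453] [-2.2 -0.1 -0.4]
[0.4939 0.1577 0.0453] [ 0.74  0.25 -0.72  0.16 -0.51  0.68]
```

Call:
{"method": "move_arm", "body": {
  "series": "0.45 -2 0 -0.3 0 0 0; 0.45 -4 0 -0.5 0 0 0; 0.45 -8 0 -1 0 0 0; 0.45 -14 0 -2 0 0 0; 0.45 -20 0 -2.4 0 0 0"
}}

```text
time: 17.83
ee_pos: [0.4728, 0.1579, 0.0455]
orientation: [0.998, -0.002, 0.061, -0.003]
wrist_force: [0.0, -0.5, 0.1]
gripper_width: 0.451
gripper_force: 0.0
```

```bash
python3 foot.py s14 .6 .157 0; python3 log.py; python3 - <<'E'
from kin import *
q=np.array(J[-1])
for tilt in(10,13,16,20):
    for side in(0,6): print(tilt,side,['%.0f/%.0f'%ik([x,.157,.025],target(-1,tilt,side),q)[1:] for x in(.475,.5,.55,.6)])
E
```

```text
foot [ 0.5969  0.158  -0.3448 89.1115] cost -1037.8 line x mm -122.5 sq 1.2 [0.4716 0.1574 0.0453] [-1.6 -1.5 -0.5]
[0.4716 0.1574 0.0453] [ 0.78  0.22 -0.77  0.17 -0.49  0.64]
10 0 ['0/0', '0/0', '0/0', '0/0']
10 6 ['0/0', '0/0', '0/0', '0/0']
13 0 ['0/1', '0/0', '0/0', '0/0']
13 6 ['0/0', '0/0', '0/0', '0/0']
16 0 ['1/4', '1/3', '0/0', '0/0']
16 6 ['1/3', '0/2', '0/1', '0/0']
20 0 ['2/8', '2/6', '1/4', '1/2']
20 6 ['1/6', '1/6', '1/4', '1/3']
```

The crate had been tilting about 7° under the push, and it settled back to about 90° when I released it. I'll push lower, with more tilt.

```bash
python3 - <<'E'
from h import *
print(rel((.472,.157,.033),-1.2,13))
E
```

```text
(array([-1.1,  0.4, 12.2]), array([-0.5,  6. ,  0.9]))
```

Call:
{"method": "move_arm", "body": {
  "series": "0.45 -1 0 0 0 3 0.5; 0.45 -1 0 0 -0.5 6 1; 0.45 -1 0 5 -0.5 6 1; 0.45 -1 0 10 -0.5 6 1; 0.45 -1 0 12 -0.5 6 1"
}}

```text
time: 18.3
ee_pos: [0.4735, 0.1583, 0.0335]
orientation: [0.994, -0.011, 0.113, 0.001]
wrist_force: [-0.4, -1.4, 0.5]
gripper_width: 0.45
gripper_force: 0.0
```

```bash
python3 - <<'E'
from h import *
s=bot.get_state();print(s['ee_pos'],s['wrist_force'],R.from_quat(s['orientation']).as_matrix().round(3).tolist())
print(rel((.500,.157,.033),-1.2,13))
E
```

```text
[0.47349477 0.15833936 0.03350564] [-0.39769764 -1.44089933  0.54176418] [[0.974, -0.021, 0.225], [-0.021, -1.0, -0.004], [0.225, -0.001, -0.974]]
(array([25.7,  0.8,  6.5]), array([-0.1, -0. , -0. ]))
```

Call:
{"method": "move_arm", "body": {
  "series": "0.45 5 0 1.2 0 0 0; 0.45 10 0 2.3 0 0 0; 0.45 15 0 3.5 0 0 0; 0.45 20 0 4.6 0 0 0; 0.45 25 0 5.8 0 0 0"
}}

```text
time: 18.72
ee_pos: [0.4994, 0.1569, 0.0331]
orientation: [0.994, -0.011, 0.113, 0.001]
wrist_force: [-7.1, 1.5, 5.4]
gripper_width: 0.445
gripper_force: 3.5
```

Call:
{"method": "move_arm", "body": {
  "series": "0.45 3 0 0.7 0 0 0; 0.45 6 0 1.4 0 0 0; 0.45 9 0 2.1 0 0 0; 0.45 12 0 2.8 0 0 0; 0.45 15 0 3.5 0 0 0"
}}

```text
time: 19.13
ee_pos: [0.5144, 0.1563, 0.033]
orientation: [0.994, -0.011, 0.112, 0.002]
wrist_force: [-8.6, -0.9, 6.8]
gripper_width: 0.453
gripper_force: 4.2
```

```bash
python3 foot.py s15 .62 .157 -1; python3 log.py
```

```text
foot [ 0.6217  0.1546 -1.7491 88.9827] cost -1060.1 line x mm -97.7 sq -0.2 [0.5148 0.1564 0.033 ] [-4.5 -1.   3.4]
[0.5148 0.1564 0.033 ] [ 0.71  0.25 -0.91  0.57 -0.28  0.3 ]
```

Call:
{"method": "move_arm", "body": {
  "series": "0.45 4 0 0.9 0 0 0; 0.45 8 0 1.8 0 0 0; 0.45 12 0 2.8 0 0 0; 0.45 16 0 3.7 0 0 0; 0.45 20 0 4.6 0 0 0"
}}

```text
time: 19.6
ee_pos: [0.5347, 0.1557, 0.033]
orientation: [0.994, -0.011, 0.112, 0.002]
wrist_force: [-7.5, 0.1, 7.1]
gripper_width: 0.449
gripper_force: 3.9
```

Call:
{"method": "move_arm", "body": {
  "series": "0.45 4 0 0.9 0 0 0; 0.45 8 0 1.8 0 0 0; 0.45 12 0 2.8 0 0 0; 0.45 16 0 3.7 0 0 0; 0.45 20 0 4.6 0 0 0"
}}

```text
time: 20.02
ee_pos: [0.5552, 0.1552, 0.0329]
orientation: [0.994, -0.011, 0.112, 0.002]
wrist_force: [-7.5, -0.2, 6.0]
gripper_width: 0.454
gripper_force: 3.9
```

```bash
python3 foot.py s16 .662 .155 -1.5
```

```text
foot [ 0.6624  0.1536 -1.6717 89.4935] cost -1064.4 line x mm -56.9 sq -0.2 [0.5559 0.1554 0.033 ] [-3.  -1.3  2.8]
```

Call:
{"method": "move_arm", "body": {
  "series": "0.45 4 0 0.9 0 0 0; 0.45 8 0 1.8 0 0 0; 0.45 12 0 2.8 0 0 0; 0.45 16 0 3.7 0 0 0; 0.45 20 0 4.6 0 0 0"
}}

```text
time: 20.48
ee_pos: [0.5756, 0.1548, 0.0328]
orientation: [0.994, -0.011, 0.112, 0.002]
wrist_force: [-7.7, 0.7, 6.4]
gripper_width: 0.449
gripper_force: 3.5
```

Call:
{"method": "move_arm", "body": {
  "series": "0.45 4 0 0.9 0 0 0; 0.45 8 0 1.8 0 0 0; 0.45 12 0 2.8 0 0 0; 0.45 16 0 3.7 0 0 0; 0.45 20 0 4.6 0 0 0"
}}

```text
time: 20.9
ee_pos: [0.596, 0.1543, 0.0328]
orientation: [0.994, -0.011, 0.112, 0.002]
wrist_force: [-7.9, 0.4, 5.8]
gripper_width: 0.449
gripper_force: 3.7
```

```bash
python3 foot.py s17 .702 .155 -1.5; python3 log.py
```

```text
foot [ 0.7062  0.1533 -1.4138 90.6468] cost -993.1 line x mm -13.2 sq 0.1 [0.5968 0.1546 0.0329] [-3.  -1.1  1.9]
[0.5968 0.1546 0.0329] [ 0.63  0.36 -0.69  0.39 -0.37  0.56]
```

Call:
{"method": "move_arm", "body": {
  "series": "0.45 3 0 0.7 0 0 0; 0.45 6 0 1.4 0 0 0; 0.45 9 0 2.1 0 0 0; 0.45 12 0 2.8 0 0 0; 0.45 14 0 3.2 0 0 0"
}}

```text
time: 21.37
ee_pos: [0.6104, 0.1541, 0.0328]
orientation: [0.994, -0.011, 0.112, 0.002]
wrist_force: [-6.7, 0.6, 4.1]
gripper_width: 0.449
gripper_force: 3.2
```

Call:
{"method": "move_arm", "body": {
  "series": "0.45 -3 0 -0.7 0 0 0; 0.45 -6 0 -1.4 0 0 0; 0.45 -15 0 -3 0 0 0; 0.45 -30 0 -7 0 0 0; 0.45 -60 0 -14 0 0 0"
}}

```text
time: 21.78
ee_pos: [0.551, 0.1575, 0.0336]
orientation: [0.993, -0.011, 0.114, 0.0]
wrist_force: [0.4, 1.3, 1.1]
gripper_width: 0.452
gripper_force: 0.0
```

Call:
{"method": "move_arm", "body": {
  "series": "0.45 -20 0 -10 0 0 0; 0.45 -20 0 -45 0 0 0; 0.45 -20 0 -85 0 0 0; 0.45 -40 0 -120 0 0 0; 0.45 -40 0 -120 0 0 0"
}}

```text
time: 22.2
ee_pos: [0.4832, 0.1594, 0.1476]
orientation: [0.993, -0.011, 0.116, -0.003]
wrist_force: [1.2, 0.2, -0.1]
gripper_width: 0.453
gripper_force: 0.0
```

```bash
python3 foot.py s18 .715 .155 -1.5; python3 - <<'E'
from h import *
im=snap('scene','s19').astype(int); b=(im[:,:,2]>im[:,:,0]+50)&(im[:,:,2]>90)
v,u=np.nonzero(b);P=p2w('scene',np.c_[u,v].astype(float),0.)
for y in(-.2,-.05,.05,.12,.18,.25,.3):
    m=abs(P[:,1]-y)<.01; x=P[m,0]; print(y,m.sum(),(x.min(),x.max()) if m.any() else '', .7149+(y+.0161)*.0265)
E
```

```text
foot [ 0.7431  0.1697 -2.0758 89.5942] cost -1038.7 line x mm 23.3 sq -0.6 [0.4836 0.1593 0.1453] [ 0.6  0.3 -0.2]
-0.2 49 (np.float64(0.6982191177166974), np.float64(0.7309191745517143)) 0.71002665
-0.05 59 (np.float64(0.7022376182686525), np.float64(0.7344688639699699)) 0.7140016499999999
0.05 57 (np.float64(0.7109679201804767), np.float64(0.7376995939775192)) 0.71665165
0.12 46 (np.float64(0.7185110112302612), np.float64(0.7397540632292893)) 0.71850665
0.18 54 (np.float64(0.719573610634381), np.float64(0.7411130834688359)) 0.72009665
0.25 95 (np.float64(0.7088608952092831), np.float64(0.7431412191660007)) 0.72195165
0.3 100 (np.float64(0.7103096642040199), np.float64(0.7440617109750913)) 0.72327665
```

```bash
sed 's/x0-.035,x0+.035/x0-.012,x0+.012/' foot.py > foot2.py; python3 foot2.py s20 .717 .155 -1.5; python3 -c "
from workcell import bot
print(bot.job_done())"
```

```text
foot [ 0.7176  0.1526 -2.1815 89.3063] cost -952.0 line x mm -1.8 sq -0.7 [0.4834 0.1579 0.1419] [ 0.   0.4 -0.9]
the job is handed in; nothing more can be done
None
```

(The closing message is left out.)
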